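# Bone-end sample onto the touch-start shaker

### The job

For the batch's hygiene check, use the scoop to take at least two of the three trimmed bone ends from the loaf mould and tip them into the steel sample cup, without the gripper touching or spilling any, and put the scoop back in the mould. Then set the cup upright in the ring cradle of the touch-start shaker, which runs only while its sprung cradle is held down: press the cup fully down with the gripper and finish still holding it down, the sample inside. Leave the other things on the table where they are.

Things in the scene. Friction and masses are not known exactly. Their poses are not given: they have to be found in the camera images.
- mould: dark steel loaf mould, fixed, open on top: 236 x 72 x 38 mm outside, walls and floor 3 mm (inside 230 x 66), rolled rim to 41 mm. Origin: centre of its underside, on the table. +x: along its length to the end wall the scoop's lip faces. The bone ends lie between lip and that wall; pushing the scoop flat along the floor to the wall makes them ride up over the lip
- scoop: loose steel scoop, 0.12 kg, flat at the mould's -x end. Pan 98 mm long (x -48 to +50), 50 mm wide at the back (46 inside), 58 at the lip (54 inside); sides 27 mm high at the back, 13 near the lip; floor 2 mm, feathered at the lip, slippery. Open at +x (lip). Origin: underside of the floor, mid width; +x to the lip, z up. From its back wall a handle rises, leaning back (to -x) 15 deg
- scoop_grip (a point): middle of the scoop's blue plastic handle, a straight bar 14 mm thick (along scoop y), 22 mm broad, 80 mm long along the leaning handle. It lies 64 mm behind and 88 mm above the scoop's origin. Pinch across the 14 mm (fingers closing along scoop y), best with the tool leaning like the handle; its lower end is 49 mm above the scoop's underside
- scoop_lip (a point): middle of the scoop's front lip, on the underside: 50 mm ahead of the scoop's origin
- bone_0_mid (a point): middle of a loose brown bone end, about 25 x 30 x 17 mm, 15 g
- bone_1_mid (a point): middle of a loose brown bone end, about 24 x 37 x 15 mm, 15 g
- bone_2_mid (a point): middle of a loose pale bone end, about 20 x 26 x 15 mm, 15 g
- sample_cup: the only steel cup on the table: loose, open, empty, 60 mm high, 66 mm across the rim (about 62 mm inside) tapering to 51 mm across the base, about 0.09 kg. Origin: centre of its underside; z up. Grip it across the body near the rim, fingertips 35 mm or more above its base so that they stay clear of the ring and pins
- shaker: bench shaker, fixed: white housing 150 x 130 x 47 mm with a black front panel at -x. Above it the aluminium ring cradle on three sprung guide pins (pins 46 mm from the ring's axis, their nuts up to 94 mm above the table). Origin: centre of its underside
- cradle_seat (a point): centre of the seat inside the ring cradle, on which the cup's base rests: 79 mm above the table when up, moves down with the cradle. The ring's bore is 61 mm across, flaring to 66 mm at its top, 18 mm above the seat
- cradle (a joint): how far the cradle is pressed down: 0 up, 0.010 m at the lower stop. Springs: about 6 N to start it moving, about 13 N to hold it at the stop; the filled cup's own weight does not move it
- timer: bystander: red and white kitchen timer, 67 mm across, 42 mm high, loose. Origin: centre of its underside
- label_roll: bystander: roll of blank labels, 72 mm across, 43 mm high, loose. Origin: centre of its underside
- salt_shaker: bystander: small shaker with a grey cap, 44 mm across, 90 mm high, loose. Origin: centre of its underside
- marker: bystander: white and blue marker pen lying flat, 133 mm long, 17 mm thick, loose. Origin: centre of its underside

How it is judged:
By the outcome, as a careful person would: the job done as asked, in the order asked, and still so for the second after the job is handed in, while the arm keeps its last pose, push and grip.
It also fails if it takes over 69 s, if anything falls off the work surface, if the arm or the gripper's body presses on something with over 40 N, if the wrist force passes 120 N, or if a joint passes its speed limit or range.

### The arm

A 6-joint arm with a two-finger parallel gripper is mounted at the origin on the work surface; the furniture and walls round the work are solid. World frame = base frame: x ahead of the robot, y to its left, z up, the work surface at z = 0. Lengths are in mm, angles in rad, forces in N, time in s.
With the tool pointing down it reaches from about 300 to 875 mm from the base axis. Payload 6.4 kg.
Tool frame: the origin (TCP) lies at the very end of the fingers, on their centre line; the grasp point (between the pads) lies 19 mm behind it; z points along the fingers, y is the line along which they close (so a half turn about z gives the same grasp; the last joint's range is limited). The gripper opens to 88 mm and grips with 3 to 60 N. Pads are 18 mm wide; open, the fingers measure 123 mm over their backs; the gripper's body (75 mm by 187 mm) begins 45 mm behind the grasp point.
Start: joints at [-1.417, 0.181, 1.607, -0, 1.354, -0.206], TCP at [202.467, -538.19, 238.714] pointing down, gripper open.
Joint ranges: [-2.99, 2.99], [-0.89, 2.07], [0.3, 2.58], [-1.14, 4.28], [0, 2.63], [-3.12, 3.12]. Speed limits (rad/s): [2.57, 2.57, 3.01, 3.14, 3.14, 3.14].

### API

Orientations are given as a unit quaternion [x, y, z, w].
In Python, from station import * gives the robot as it stands. Calls block until the motion is done:
- move_pose(position, orientation): joint-space move of the TCP to a pose.
- move_l(position, rotation=None, speed=150): straight line of the TCP; rotation=None keeps the orientation; speed is the mean speed in mm/s.
- movej(angles): joint-space move.
- command_gripper(opening, strength=None): finger opening in mm; strength is the grip in N (None keeps the last); returns when the fingers have stopped.
- sleep(seconds).
- inverse_kinematics(position, orientation): joint angles nearest the present ones, or None.
- read_state(): the state.
- get_image(name): name is "scene" or "top"; returns a dict with "img" (420x560x3 uint8, blue, green, red), "vertical_fov" (degrees; the focal length in pixels is half the picture's height over the tangent of half this angle, whatever the lens; pixels are square), "cx", "cy" (the principal point, pixels), "eye" and "orientation" of the camera in the world. Camera axes: x right, y up, looking along -z (the intrinsics and any distortion apply to the point x, -y, -z); pixel columns grow to the right and rows downward; lengths in mm; the calibration is good to about 2 mm. A picture is of the moment at which its call begins. There is no depth.
A pose or a line that the arm cannot do raises IKError and nothing moves.
- job_done(): hands the job in; it is judged then, once.
Trained networks look in a picture, given as the dict that the camera call returned (one of the last four; its "shot" number tells which), for a name from the list of things; names that differ only in an ending like _2 or _b are one class to them, and where a whole thing is asked for, a point or a joint stands for the part that bears it (a point fixed in the world has none). Each returns a list of dicts, best first, with "score" (0 to 1); they miss things now and then, are a little off and sometimes report something else, mostly with a low value. They report only what shows in the picture. A call takes as long as a camera call.
- spot_in(label, picture): "location" ([column, row] in pixels, amid what is visible of it).
- masks_of(label, picture): "pixels" (420x560 bool, what is visible of it) and "location" ([column, row] in pixels, amid what is visible of it).
- pinpoint(label, picture): "location" ([column, row] in pixels: a listed point, or the origin of a listed thing).
The state is a dict: "time": time; "qpos": joint angles; "qvel": joint speeds; "joint_torque": joint torques, N m; "tcp_pos": TCP position; "tool_rot": TCP orientation; "force": force on the tool from outside, world axes, zero at the start; "ft_torque": the same for the moment, N m; "finger_gap": finger opening in mm; "finger_force": force on a finger pad.
Only numpy, scipy, OpenCV 4.12 (cv2) and the standard library are available. Lean on these libraries where they do the work, as an engineer would, in place of code of your own. Each camera call takes 0.05 s, during which the arm holds its last target. There are 200 camera calls.

## Working session

There is one attempt and no reset: what is moved stays moved. The work goes in short steps, each a Python script; the robot and the scene stay as the last script left them, time stands still between calls to the robot, and variables do not carry over. Pictures are saved under pics/ and viewed, at most 10 in all, crops included, and the job is handed in when it is done.

```bash
ls; mkdir -p pics; python3 - <<'E'
from station import *
import cv2,json
print(read_state())
for n in("scene","top"):
    p=get_image(n); cv2.imwrite(f"pics/{n}0.png",p["img"])
    print(n,{k:v for k,v in p.items() if k!="img"})
    for l in ["mould","scoop","scoop_grip","scoop_lip","bone_0_mid","bone_1_mid","bone_2_mid","sample_cup","shaker","cradle_seat","timer","label_roll","salt_shaker","marker"]:
        print(l,[(round(d["score"],2),[round(float(x),1) for x in d["location"]]) for d in pinpoint(l,p)[:4]])
E
```

```text
pics
station.py
{'time': 0.0, 'qpos': array([-1.41732648e+00,  1.81537050e-01,  1.60798645e+00,  1.29747851e-05,
        1.35378620e+00, -2.06266540e-01]), 'qvel': array([ 8.27932727e-04,  2.41534315e-04,  3.11429388e-05, -9.86790259e-04,
        3.66957149e-04,  2.31245690e-04]), 'joint_torque': array([-1.09129153e-04, -4.33870232e+01, -3.41850007e+01,  7.01436773e-02,
        3.84555745e-02, -1.43961383e-04]), 'tcp_pos': array([ 202.37216888, -537.6508081 ,  237.822796  ]), 'tool_rot': array([ 9.83867170e-01,  1.78898448e-01,  2.89928075e-05, -8.58057609e-04]), 'force': array([ 0.26862994, -0.56280197, -0.70497618]), 'ft_torque': array([ 0.00915757,  0.06858059, -0.02732178]), 'finger_force': 0.0, 'finger_gap': 87.72946689482055}
scene {'vertical_fov': 49.135474784187245, 'cx': 277.1671102379421, 'cy': 201.27884017570364, 'eye': array([ 991.70887665,  186.52830506, 1087.84147099]), 'orientation': array([0.14043607, 0.18755078, 0.78519516, 0.57321111]), 'shot': 1}
mould [(0.77, [337.0, 247.2])]
scoop [(0.56, [336.9, 228.5])]
scoop_grip [(0.8, [331.0, 190.5])]
scoop_lip [(0.91, [337.
[... 572 characters left out ...]
.60942628]), 'orientation': array([ 0.06958557, -0.07268241, -0.70234024,  0.70469376]), 'shot': 2}
mould [(0.89, [214.2, 193.1])]
scoop [(0.94, [222.1, 218.3]), (0.19, [210.9, 185.4])]
scoop_grip [(0.58, [231.8, 228.5]), (0.26, [203.0, 171.2])]
scoop_lip [(0.73, [216.2, 192.6])]
bone_0_mid [(0.64, [195.5, 162.1])]
bone_1_mid [(0.61, [205.8, 169.2])]
bone_2_mid [(0.71, [300.7, 244.0]), (0.46, [213.5, 184.8])]
sample_cup [(0.69, [294.4, 187.8])]
shaker [(0.93, [404.9, 189.0]), (0.49, [209.7, 186.1]), (0.16, [228.8, 228.0])]
cradle_seat [(0.7, [409.4, 182.1])]
timer [(0.96, [303.7, 245.8])]
label_roll [(0.77, [357.0, 266.0])]
salt_shaker [(0.71, [145.4, 231.5])]
marker [(0.73, [271.4, 262.4])]
```

```bash
cat > h.py <<'E'
from station import *
import numpy as np, cv2
from scipy.spatial.transform import Rotation as R
def ray(p,uv):
    f=p["img"].shape[0]/2/np.tan(np.radians(p["vertical_fov"])/2)
    d=R.from_quat(p["orientation"]).apply([(uv[0]-p["cx"])/f,-(uv[1]-p["cy"])/f,-1]); return np.array(p["eye"]),d/np.linalg.norm(d)
def atz(p,uv,z):
    e,d=ray(p,uv); return e+d*(z-e[2])/d[2]
def tri(p,a,q,b):
    e,d=ray(p,a); g,c=ray(q,b)
    s=np.linalg.lstsq(np.c_[d,-c],g-e,rcond=None)[0]
    x,y=e+s[0]*d,g+s[1]*c; return (x+y)/2,np.linalg.norm(x-y)
def proj(p,X):
    f=p["img"].shape[0]/2/np.tan(np.radians(p["vertical_fov"])/2)
    v=R.from_quat(p["orientation"]).inv().apply(np.atleast_2d(X)-p["eye"])
    return np.c_[p["cx"]-f*v[:,0]/v[:,2],p["cy"]+f*v[:,1]/v[:,2]]
def down(yaw,lean=0):  # tool x at heading yaw(world); lean about tool y: approach tilts
    return None
E
python3 - <<'E'
from h import *
p=get_image("scene");q=get_image("top")
for l in ["mould","scoop","scoop_grip","scoop_lip","bone_0_mid","bone_1_mid","bone_2_mid","sample_cup","shaker","cradle_seat","timer","label_roll","salt_shaker","marker"]:
    for a in pinpoint(l,p)[:2]:
        for b in pinpoint(l,q)[:2]:
            X,e=tri(p,a["location"],q,b["location"])
            if e<12: print(l,X.round(1),round(e,1),round(a["score"],2),round(b["score"],2))
for n,i in(("s",p),("t",q)):
    c=i["img"][110:320,100:440]; cv2.imwrite(f"pics/{n}1.png",cv2.resize(c,None,fx=2.35,fy=2.35,interpolation=cv2.INTER_CUBIC))
E
```

```text
mould [539.9 201.8  14.8] 2.7 0.97 0.76
scoop_grip [434.7 151.2  80.2] 6.7 0.85 0.96
scoop_lip [536.  204.8  -1.1] 2.7 0.7 0.92
bone_0_mid [619.2 258.3  -5. ] 7.5 0.43 0.48
bone_1_mid [586.8 230.1   2.5] 10.9 0.52 0.6
sample_cup [551.    1.6  21.1] 6.7 0.82 0.9
timer [407.  -23.2 -12.3] 4.8 0.67 0.93
label_roll [ 352.7 -141.3    9.1] 8.1 0.61 0.63
marker [363.1  65.2   3. ] 10.6 0.66 0.83
```

View pics/s1.png

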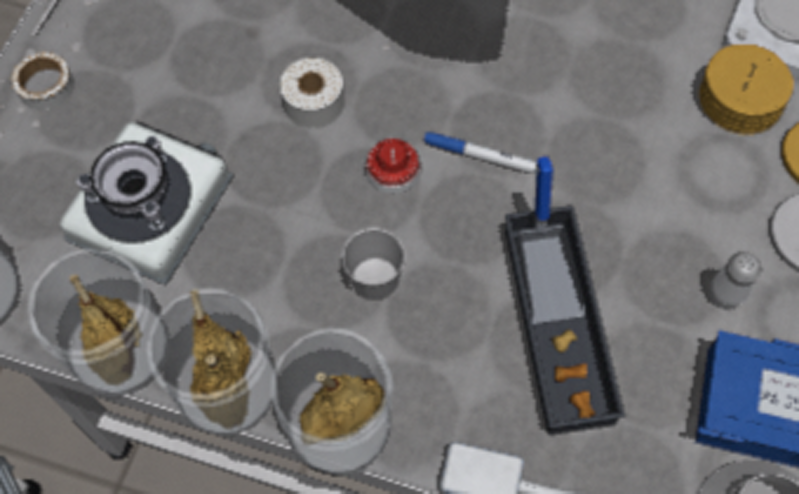

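View pics/t1.png

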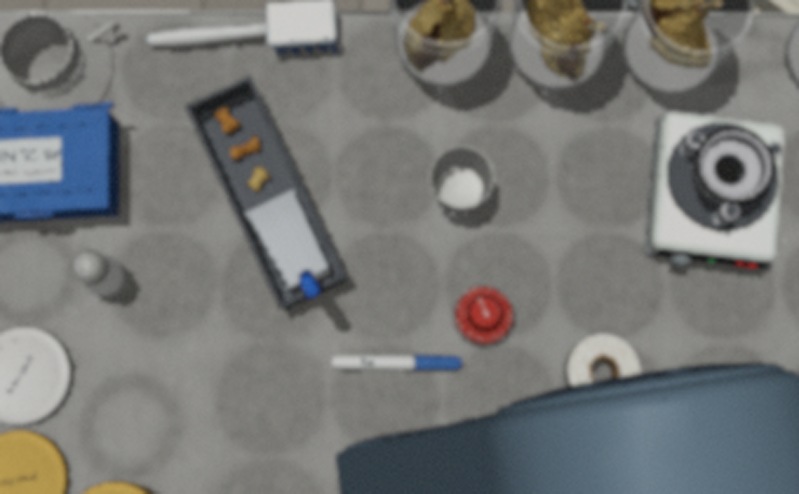

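```bash
cat > fit.py <<'E'
from h import *
from scipy.optimize import minimize
def hullmask(p,X,S=4):
    u=(proj(p,X)+.5)*S-.5
    m=np.zeros((420*S,560*S),np.uint8)
    cv2.fillConvexPoly(m,cv2.convexHull(np.round(u*16).astype(np.int32)),255,shift=4)
    return cv2.resize(m,(560,420),interpolation=cv2.INTER_AREA)/255.
def fit(model,views,x0,step):
    # views: list of (picture, mask float)
    def cost(x): return sum(np.abs(hullmask(p,model(x))-m).sum()/m.sum() for p,m in views)/len(views)
    x0=np.array(x0,float); best=None
    for k in range(2):
        r=minimize(cost,x0,method="Nelder-Mead",options=dict(initial_simplex=np.vstack([x0]+[x0+np.eye(len(x0))[i]*step[i] for i in range(len(x0))]),xatol=.05,fatol=1e-4)); x0=r.x
    return r.x,r.fun
def rz(a): return np.array([[np.cos(a),-np.sin(a),0],[np.sin(a),np.cos(a),0],[0,0,1]])
def box(xs,ys,zs): return np.array([[x,y,z] for x in xs for y in ys for z in zs],float)
t=np.linspace(0,2*np.pi,60,endpoint=False)
def circ(r,z): return np.c_[r*np.cos(t),r*np.sin(t),0*t+z]
E
cat > m.py <<'E'
from fit import *
p=get_image("scene");q=get_image("top")
def mk(l,i):
    r=masks_of(l,i)
    for k in r[:2]: print("  ",l,round(k["score"],2),np.round(k["location"],0),k["pixels"].sum())
    return r[0]["pixels"].astype(float)
def rep(n,f): print(n,np.round(f[0],3),"cost",round(f[1],3),flush=True)
M=[(i,mk("mould",i)) for i in(p,q)]
C=[(i,mk("sample_cup",i)) for i in(p,q)]
S=[(i,mk("shaker",i)) for i in(p,q)]
mould=lambda x: box([-118,118],[-36,36],[0,41])@rz(x[2]).T+[x[0],x[1],0]
cup=lambda x: np.vstack([circ(25.5,0),circ(33,60)])+[x[0],x[1],x[2]]
for v in (M,M[:1],M[1:]): rep("mould",fit(mould,v,[560,205,np.arctan2(60,80)],[5,5,.05]))
for v in (C,): rep("cup xyz",fit(cup,v,[551,2,0],[5,5,5]))
for v in (C,C[:1],C[1:]): rep("cup xy",fit(lambda x:cup([*x,0]),v,[551,2],[5,5]))
B=[]
for i in(p,q):
    h=cv2.cvtColor(i["img"],cv2.COLOR_BGR2HSV); m=cv2.inRange(h,(105,120,60),(130,255,255)); 
    n,lab,st,ce=cv2.connectedComponentsWithStats(m)
    print([(s[4],c.round(0)) for s,c in zip(st[1:],ce[1:]) if s[4]>15]); B.append((i,m,lab,ce,st))
V=[]
for (i,m,lab,ce,st),g in zip(B,[(331,190),(232,229)]):
    k=min((k for k in range(1,len(ce)) if st[k][4]>15),key=lambda k:np.linalg.norm(ce[k]-g)); V.append((i,(lab==k).astype(float)))
L=np.radians(15)
def bar(x):
    b=box([-11,11],[-7,7],[-40,40]); Ry=np.array([[np.cos(L),0,-np.sin(L)],[0,1,0],[np.sin(L),0,np.cos(L)]])
    return b@Ry.T@rz(x[3] if len(x)>3 else yaw).T+np.array(x[:3])
yaw=fit(mould,M,[560,205,np.arctan2(60,80)],[5,5,.05])[0][2]
rep("grip",fit(bar,V,[440,155,90],[5,5,5]))
E
python3 m.py
```

```text
mould 0.86 [340. 258.] 2093
   mould 0.59 [259. 219.] 658
   mould 0.9 [209. 178.] 2044
   sample_cup 0.85 [259. 222.] 606
   sample_cup 0.87 [298. 183.] 603
   shaker 0.58 [164. 198.] 2921
   shaker 0.57 [331. 220.] 1078
   shaker 0.67 [404. 188.] 3392
mould [5.38250e+02 2.07002e+02 4.66000e-01] cost 0.63
mould [5.37752e+02 2.08890e+02 4.61000e-01] cost 0.582
mould [5.40083e+02 2.03210e+02 4.48000e-01] cost 0.623
cup xyz [548.37    1.622  -1.118] cost 0.112
cup xy [548.727   1.543] cost 0.115
cup xy [549.372   4.823] cost 0.069
cup xy [548.561  -0.867] cost 0.047
[(np.int32(83), array([289., 170.])), (np.int32(152), array([331., 190.])), (np.int32(2624), array([433., 282.]))]
[(np.int32(2216), array([117., 180.])), (np.int32(70), array([231., 231.])), (np.int32(86), array([286., 264.]))]
grip [431.176 151.843  86.224] cost 0.426
```

```bash
cat > m2.py <<'E'
from fit import *
p=get_image("scene");q=get_image("top")
def mk(l,i,hull=False):
    r=masks_of(l,i); 
    for k in r[:2]: print("  ",l,round(k["score"],2),np.round(k["location"],0),k["pixels"].sum())
    m=r[0]["pixels"].astype(np.uint8)
    if hull:
        m=cv2.morphologyEx(m,cv2.MORPH_OPEN,np.ones((2,2),np.uint8))
        c=np.vstack(cv2.findContours(m,0,2)[0]); m=m*0; cv2.fillConvexPoly(m,cv2.convexHull(c),1)
    return m.astype(float)
def rep(n,f): print(n,np.round(f[0],3),"cost",round(f[1],3),flush=True); return f[0]
M=[(i,mk("mould",i,True)) for i in(p,q)]
S=[(i,mk("shaker",i,True)) for i in(p,q)]
K=[(i,mk("cradle_seat",i,False)) for i in(p,q)]
D=[(i,mk("scoop",i,False)) for i in(p,q)]
mould=lambda x: box([-118,118],[-36,36],[0,41])@rz(x[2]).T+[x[0],x[1],0]
for v in (M,M[:1],M[1:]): mo=rep("mould",fit(mould,v,[540,205,.45],[5,5,.05]))
mo=rep("mould",fit(mould,M,[540,205,.45],[5,5,.05]))
sh=lambda x: np.vstack([box([-75,75],[-65,65],[0,47])@rz(x[2]).T,])+[x[0],x[1],0]
for v in (S,S[:1],S[1:]): rep("shaker",fit(sh,v,[540,-220,0],[5,5,.1]))
s=rep("shaker",fit(sh,S,[540,-220,0],[5,5,.1]))
tiles=[]
def draw(i,X,col,z,o,im,closed=True):
    cv2.polylines(im,[np.round(((proj(i,X)-o)*z)*16).astype(np.int32)],closed,col,1,shift=4,lineType=cv2.LINE_AA)
for i,mv,sv,kv in zip((p,q),M,S,K):
  for c in (np.array([540,206,20.]),np.array([540,-230,60.])):
    ctr=proj(i,c)[0]; z=4.; o=np.round(ctr-[50,37.5]); a=i["img"][int(o[1]):int(o[1])+75,int(o[0]):int(o[0])+100]
    im=cv2.resize(a,(400,300),interpolation=cv2.INTER_CUBIC); o=o-.5+.5/z
    B=np.array([[-118,-36,41],[118,-36,41],[118,36,41],[-118,36,41.]])
    draw(i,B@rz(mo[2]).T+[mo[0],mo[1],0],(0,255,0),z,o+.0,im)
    T=np.array([[-75,-65,47],[75,-65,47],[75,65,47],[-75,65,47.]])
    draw(i,T@rz(s[2]).T+[s[0],s[1],0],(0,255,0),z,o,im)
    kk=kv[1].astype(np.uint8); 
    for cc in cv2.findContours(kk,0,2)[0]: cv2.polylines(im,[np.round((cc[:,0]-o)*z).astype(np.int32)],True,(0,0,255),1)
    tiles.append(im)
cv2.imwrite("pics/m2.png",np.vstack([np.hstack(tiles[:2]),np.hstack(tiles[2:])]))
for l in ["cradle_seat","scoop_lip","scoop_grip","bone_0_mid","bone_1_mid","bone_2_mid"]:
    print(l,[[np.round(d["location"],1).tolist()for d in pinpoint(l,i)[:1]] for i in(p,q)])
E
python3 m2.py
```

```text
mould 0.83 [344. 260.] 1801
   mould 0.97 [208. 180.] 2218
   shaker 0.55 [164. 194.] 3118
   shaker 0.22 [266. 180.] 470
   shaker 0.85 [408. 188.] 3282
   cradle_seat 0.92 [153. 184.] 759
   cradle_seat 0.73 [415. 179.] 798
   cradle_seat 0.63 [143. 225.] 313
   scoop 0.59 [334. 226.] 980
   scoop 0.67 [223. 214.] 904
mould [5.38652e+02 2.09142e+02 4.51000e-01] cost 0.118
mould [5.39595e+02 2.11671e+02 4.54000e-01] cost 0.038
mould [5.36660e+02 2.02505e+02 4.46000e-01] cost 0.133
mould [5.38652e+02 2.09142e+02 4.51000e-01] cost 0.118
shaker [ 5.42057e+02 -2.66801e+02 -1.13000e-01] cost 0.1
shaker [ 5.46717e+02 -2.61439e+02 -1.22000e-01] cost 0.049
shaker [ 5.39834e+02 -2.71100e+02 -6.50000e-02] cost 0.068
shaker [ 5.42057e+02 -2.66801e+02 -1.13000e-01] cost 0.1
cradle_seat [[[156.6, 187.7]], [[411.4, 182.1]]]
scoop_lip [[[335.0, 247.1]], [[214.2, 192.2]]]
scoop_grip [[[330.7, 188.8]], [[231.8, 228.5]]]
bone_0_mid [[[348.0, 283.4]], [[194.5, 164.1]]]
bone_1_mid [[[341.8, 269.4]], [[204.3, 170.3]]]
bone_2_mid [[[340.2, 254.7]], [[211.2, 184.4]]]
```

View pics/m2.png

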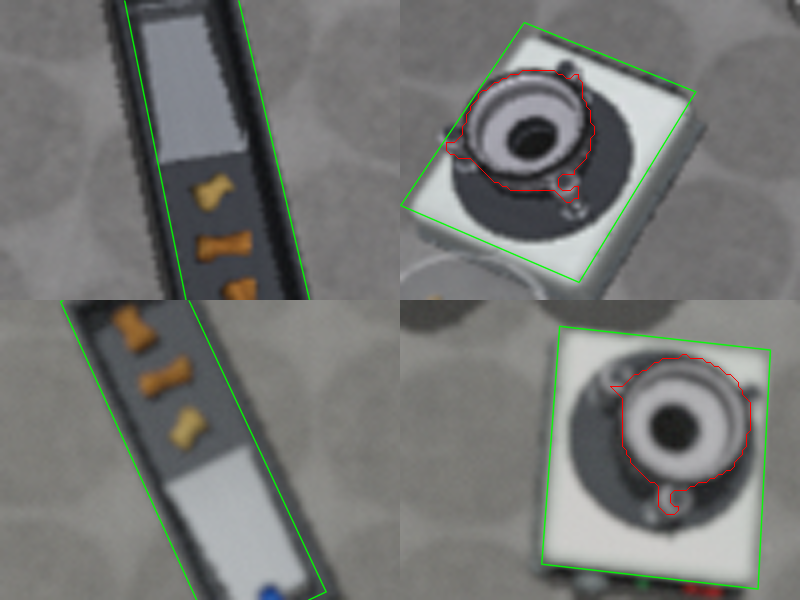

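```bash
cat >> h.py <<'E'
def scoopR(yaw,pitch=0,flip=1):
    """scoop orientation: yaw heading of lip, pitch>0 = lip down. Returns scoop Rotation"""
    return R.from_euler("z",yaw)*R.from_euler("y",pitch)
LEAN=np.radians(15)
def toolq(yaw,pitch=0,flip=1):
    s,c=np.sin(LEAN),np.cos(LEAN)
    T=R.from_matrix(np.c_[[-c*flip,0,-s*flip],[0,flip,0],[s,0,-c]])
    return (scoopR(yaw,pitch)*T)
def st(m=""):
    s=read_state(); print(m,"t",round(s["time"],2),"tcp",s["tcp_pos"].round(1),"F",s["force"].round(1),"gap",round(s["finger_gap"],1),"ff",round(s["finger_force"],1)); return s
E
python3 - <<'E'
from h import *
st()
yaw=.452; g=np.array([432,152,90.])
for fl in(1,-1):
    q=toolq(yaw,0,fl); print(fl,inverse_kinematics(g-q.apply([0,0,66]),q.as_quat()))
    for y2 in(.45,0,-.6,-1.2,-1.57,-2.2):
        for pi in(-.25,.6,1.2):
            q2=toolq(y2,pi,fl); lip=np.array([549,2,70])-20*np.array([np.cos(y2),np.sin(y2),0])
            grip=lip+scoopR(y2,pi).apply([-114,0,88]); j=inverse_kinematics(grip+q2.apply([0,0,19]),q2.as_quat())
            print("  ",y2,pi,None if j is None else np.round(j,2))
E
```

```text
t 4.6 tcp [ 202.5 -538.2  238.7] F [-0.   0.1 -0.4] gap 87.8 ff 0.0
1 [-0.02471608 -0.21707768  2.20521414  0.14925053  0.92511364 -2.12375848]
   0.45 -0.25 [-0.81 -0.21  2.38  0.63  0.91  3.07]
   0.45 0.6 [-0.18  0.26  1.66 -0.2   1.5  -2.16]
   0.45 1.2 [-0.01  0.8   1.08 -0.43  2.11 -2.08]
   0 -0.25 [-0.48 -0.42  2.51  0.4   0.62 -2.32]
   0 0.6 [-0.2   0.26  1.65 -0.07  1.56 -1.76]
   0 1.2 [-0.14  0.84  1.01 -0.15  2.22 -1.74]
   -0.6 -0.25 [ 0.16 -0.1   2.28 -0.59  0.65 -0.39]
   -0.6 0.6 [-0.23  0.25  1.67  0.12  1.54 -1.23]
   -0.6 1.2 [-0.34  0.77  1.13  0.25  2.15 -1.27]
   -1.2 -0.25 [ 0.33  0.29  1.86 -0.6   1.06  0.28]
   -1.2 0.6 [-0.26  0.22  1.7   0.27  1.43 -0.7 ]
   -1.2 1.2 [-0.53  0.59  1.42  0.56  1.9  -0.93]
   -1.57 -0.25 [ 0.31  0.48  1.59 -0.51  1.28  0.51]
   -1.57 0.6 [-0.27  0.2   1.73  0.34  1.32 -0.37]
   -1.57 1.2 [-0.63  0.44  1.64  0.72  1.69 -0.78]
   -2.2 -0.25 [ 0.17  0.74  1.17 -0.35  1.61  0.85]
   -2.2 0.6 [-0.27  0.15  1.78  0.35  1.11  0.22]
   -2.2 1.2 [-0.74  0.14  2.05  0.98  1.3  -0.57]
-1 [-0.02471608 -0.21707768  2.20521414  0.1492505
[... 232 characters left out ...]
 0.6 [-0.2   0.26  1.65 -0.07  1.56  1.38]
   0 1.2 [-0.14  0.84  1.01 -0.15  2.22  1.4 ]
   -0.6 -0.25 [ 0.16 -0.1   2.28 -0.59  0.65  2.75]
   -0.6 0.6 [-0.23  0.25  1.67  0.12  1.54  1.91]
   -0.6 1.2 [-0.34  0.77  1.13  0.25  2.15  1.87]
   -1.2 -0.25 [ 0.33  0.29  1.86 -0.6   1.06 -2.86]
   -1.2 0.6 [-0.26  0.22  1.7   0.27  1.43  2.44]
   -1.2 1.2 [-0.53  0.59  1.42  0.56  1.9   2.21]
   -1.57 -0.25 [ 0.31  0.48  1.59 -0.51  1.28 -2.64]
   -1.57 0.6 [-0.27  0.2   1.73  0.34  1.32  2.77]
   -1.57 1.2 [-0.63  0.44  1.64  0.72  1.69  2.36]
   -2.2 -0.25 [ 0.17  0.74  1.17 -0.35  1.61 -2.29]
   -2.2 0.6 [-0.27  0.15  1.78  0.35  1.11 -2.93]
   -2.2 1.2 [-0.74  0.14  2.05  0.98  1.3   2.57]
```

```bash
python3 - <<'E'
from h import *
yaw=.452; g=np.array([432,152,90.]); q=toolq(yaw)
move_pose(g-q.apply([0,0,150]),q.as_quat()); st()
move_l(g-q.apply([0,0,70])); s=st()
T=[]
tq=R.from_quat(s["tool_rot"])
for n in("scene","top"):
    i=get_image(n); z=8; 
    c=proj(i,s["tcp_pos"])[0]; o=np.round(c-[25,37]).astype(int)
    im=cv2.resize(i["img"][o[1]:o[1]+75,o[0]:o[0]+50],(400,600),interpolation=cv2.INTER_CUBIC)
    for d,col in(([0,0,0],(0,255,0)),([0,44,0],(0,0,255)),([0,-44,0],(255,0,255)),([0,61,0],(0,255,255)),([0,-61,0],(0,255,255))):
        u=(proj(i,s["tcp_pos"]+tq.apply(d))[0]-o+.5)*z-.5; cv2.drawMarker(im,tuple(int(round(x)) for x in u),col,cv2.MARKER_CROSS,15,1)
    T.append(im)
cv2.imwrite("pics/g.png",np.hstack(T)); st()
E
```

```text
t 7.08 tcp [397.4 134.6 235. ] F [-0.8  0.4 -0.5] gap 88.1 ff 0.0
 t 7.76 tcp [416.  143.9 158. ] F [0.1 1.  0.2] gap 87.8 ff 0.0
 t 7.86 tcp [416.5 143.9 158.8] F [ 0.4 -0.2 -0.4] gap 88.1 ff 0.0
```

View pics/g.png

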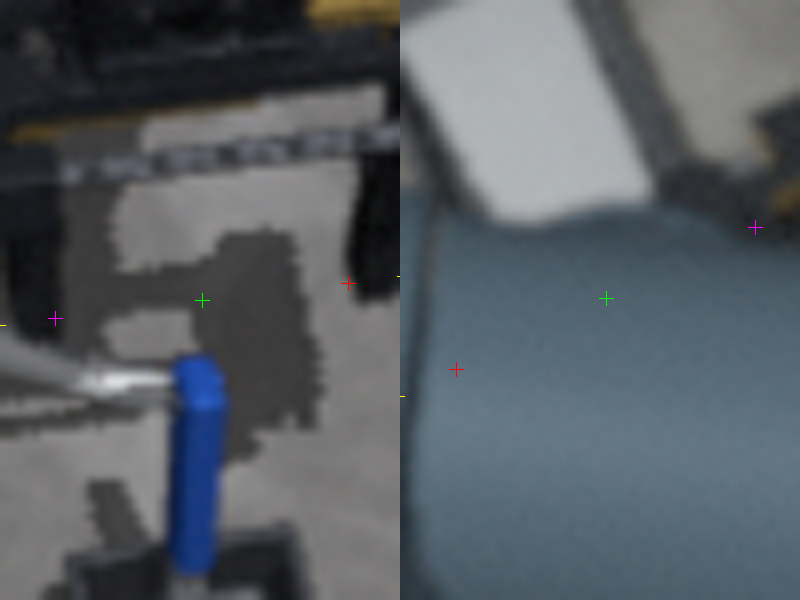

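```bash
python3 - <<'E'
from h import *
i=get_image("scene"); s=st(); q=toolq(.452); c=proj(i,s["tcp_pos"])[0]
h=cv2.cvtColor(i["img"],cv2.COLOR_BGR2HSV); m=cv2.inRange(h,(105,120,60),(130,255,255)); n,l,stt,ce=cv2.connectedComponentsWithStats(m)
k=min((k for k in range(1,n) if stt[k][4]>40),key=lambda k:np.linalg.norm(ce[k]-(331,190)))
print("handle centroid",ce[k],stt[k],"tcp",c,"fingers mid col",c[0]+1.0)
for g in ([432,152,90],[432,152,91],[435,151,91],[428,152,91],[430,148,91],[430,154,91]):
    b=np.array([[x,y,z] for x in(-11,11) for y in(-7,7) for z in(-40,40)])
    Y=scoopR(.452)*R.from_euler("y",-LEAN); u=proj(i,np.array(g)+Y.apply(b)); mm=np.zeros((420,560),np.uint8); cv2.fillConvexPoly(mm,cv2.convexHull(np.round(u*16).astype(np.int32)),1,shift=4)
    y,x=np.nonzero(mm); print(g,x.mean().round(1)+1,y.mean().round(1),x.min()+1,x.max()+1,y.min(),y.max())
E
```

```text
t 7.91 tcp [416.5 144.  158.8] F [ 0.2 -0.5  0.2] gap 88.0 ff 0.0
handle centroid [331.13291139 189.67088608] [328 176   8  28 158] tcp [331.79684975 169.09916483] fingers mid col 332.7968497525778
[432, 152, 90] 331.3 189.1 327 336 175 204
[432, 152, 91] 331.4 188.8 327 336 174 204
[435, 151, 91] 330.7 189.9 326 335 175 205
[428, 152, 91] 331.8 187.6 327 337 173 202
[430, 148, 91] 330.1 187.7 326 335 173 203
[430, 154, 91] 332.4 188.4 328 337 174 203
```

```bash
python3 - <<'E'
from h import *
yaw=.452; g=np.array([434,152,91.]); q=toolq(yaw); T=g+q.apply([0,0,19])
move_l(T,q.as_quat(),speed=100); st("down")
command_gripper(0,50); s=st("grip"); sleep(.2); s=st("settled")
np.save("T0.npy",T)
i=get_image("scene"); j=get_image("top")
o=np.round(proj(i,[540,206,20])[0]-[50,60]).astype(int); a=cv2.resize(i["img"][o[1]:o[1]+100,o[0]:o[0]+100],(400,400),interpolation=cv2.INTER_CUBIC)
o=np.round(proj(j,[540,206,20])[0]-[50,50]).astype(int); b=cv2.resize(j["img"][o[1]:o[1]+100,o[0]:o[0]+100],(400,400),interpolation=cv2.INTER_CUBIC)
cv2.imwrite("pics/grip.png",np.hstack([a,b]))
E
```

```text
down t 8.94 tcp [438.7 154.2  73.1] F [-0.9 -1.1  0.6] gap 88.4 ff 0.0
grip t 10.05 tcp [438.4 154.2  72.6] F [ 0.9 -0.3 -0.4] gap 13.5 ff 49.9
settled t 10.25 tcp [438.4 154.2  72.6] F [-0.2  0.5  0.4] gap 13.9 ff 49.9
```

View pics/grip.png

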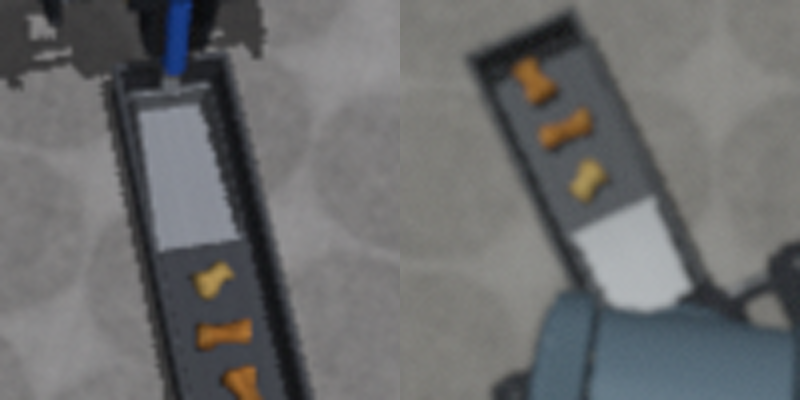

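```bash
cat > push.py <<'E'
from h import *
yaw=.452; q=toolq(yaw); T=np.load("T0.npy"); u=np.array([np.cos(yaw),np.sin(yaw),0]); v=np.array([-u[1],u[0],0])
d=0;lat=0
while d<135:
    st_=12 if d<84 else 4
    d+=st_; move_l(T+u*d+v*lat-[0,0,.4],speed=80)
    F=np.mean([read_state()["force"] for _ in range(5)],0); a,l=F@u,F@v
    if abs(l)>3: lat+=np.clip(l*.1,-1,1)
    print(d,"ax",a.round(1),"lat",l.round(1),"z",F[2].round(1),"off",round(lat,2))
    if a<-25: break
np.save("d.npy",[d,lat]); st()
i=get_image("scene"); j=get_image("top")
o=np.round(proj(i,[540,206,20])[0]-[50,30]).astype(int); a=cv2.resize(i["img"][o[1]:o[1]+100,o[0]:o[0]+100],(400,400),interpolation=cv2.INTER_CUBIC)
o=np.round(proj(j,[540,206,20])[0]-[50,50]).astype(int); b=cv2.resize(j["img"][o[1]:o[1]+100,o[0]:o[0]+100],(400,400),interpolation=cv2.INTER_CUBIC)
cv2.imwrite("pics/push.png",np.hstack([a,b]))
E
python3 push.py
```

```text
12 ax 1.2 lat -0.1 z 1.2 off 0
24 ax 1.8 lat -0.2 z 2.8 off 0
36 ax 2.3 lat -0.9 z 4.7 off 0
48 ax 2.3 lat -0.6 z 4.3 off 0
60 ax 3.1 lat -0.4 z 4.0 off 0
72 ax 2.1 lat -0.6 z 6.0 off 0
84 ax 2.6 lat -0.7 z 5.4 off 0
88 ax -0.4 lat -0.6 z 8.5 off 0
92 ax -1.0 lat 0.2 z 9.8 off 0
96 ax -1.8 lat -1.1 z 9.2 off 0
100 ax -0.2 lat 0.3 z 8.8 off 0
104 ax -1.1 lat -1.3 z 9.5 off 0
108 ax -1.3 lat -0.0 z 8.0 off 0
112 ax -1.4 lat -1.1 z 9.6 off 0
116 ax -1.8 lat -0.8 z 9.4 off 0
120 ax -1.9 lat -0.8 z 10.0 off 0
124 ax -18.4 lat -0.3 z 24.5 off 0
128 ax -33.4 lat -0.7 z 37.1 off 0
 t 15.2 tcp [548.5 208.3  72. ] F [-29.7 -15.2  37.1] gap 13.7 ff 50.0
```

View pics/push.png

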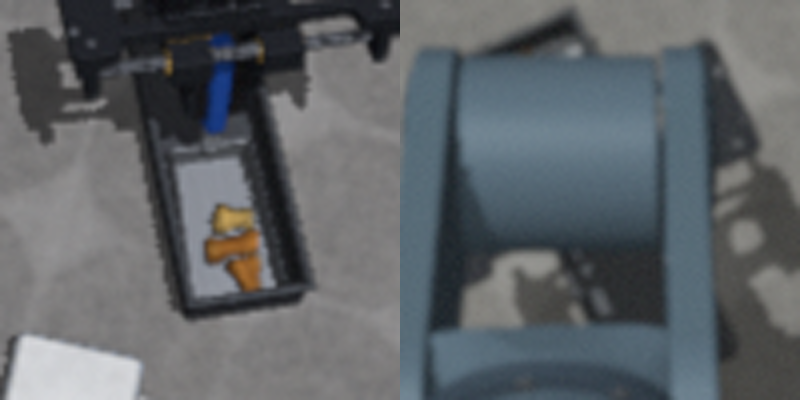

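```bash
cat >> h.py <<'E'
def tcp_for(pt,local,yaw,pitch):
    """TCP pose putting scoop-local point at pt"""
    q=toolq(yaw,pitch); return np.asarray(pt)+scoopR(yaw,pitch).apply(np.array([-64,0,88.])-local)+q.apply([0,0,19]), q.as_quat()
def arc(pt,local,yaw,p0,p1,n,speed):
    for p in np.linspace(p0,p1,n+1)[1:]: move_l(*tcp_for(pt,local,yaw,p),speed=speed)
def snap(name,X,half=(25,37),z=8,cams=("scene","top"),off=(0,0)):
    T=[]
    for c in cams:
        i=get_image(c); o=np.round(proj(i,X)[0]-half+np.array(off)).astype(int)
        T.append(cv2.resize(i["img"][o[1]:o[1]+2*half[1],o[0]:o[0]+2*half[0]],None,fx=z,fy=z,interpolation=cv2.INTER_CUBIC))
    cv2.imwrite(f"pics/{name}.png",np.hstack(T))
E
python3 - <<'E'
from h import *
yaw=.452;u=np.array([np.cos(yaw),np.sin(yaw),0]);T=np.load("T0.npy")
q=toolq(yaw); org=T-q.apply([0,0,19])-scoopR(yaw).apply([-64,0,88]); print("origin0",org)
np.save("org0.npy",org)
rear=np.array([-48.,0,0]); R0=org+u*(121.5-48)
move_l(*tcp_for(R0,rear,yaw,0),speed=40); st("back")
R1=R0+[0,0,1.5]
arc(R1,rear,yaw,0,-.22,4,40); st("tilt")
up=R1+[0,0,110]-u*30
move_l(*tcp_for(up,rear,yaw,-.22),speed=90); st("up")
np.save("up.npy",up)
snap("lift",up+[30,15,0],half=(50,50),z=6,cams=("scene",))
E
```

```text
origin0 [491.57282374 179.95299566   3.        ]
back t 15.62 tcp [546.1 206.9  72. ] F [-2.9 -1.3  8.4] gap 13.5 ff 50.0
tilt t 16.62 tcp [534.2 200.7  69.9] F [-0.1  0.9 -1.4] gap 13.6 ff 50.0
up t 18.03 tcp [507.  187.6 179.4] F [ 0.4 -0.7 -1.1] gap 13.6 ff 50.0
```

View pics/lift.png

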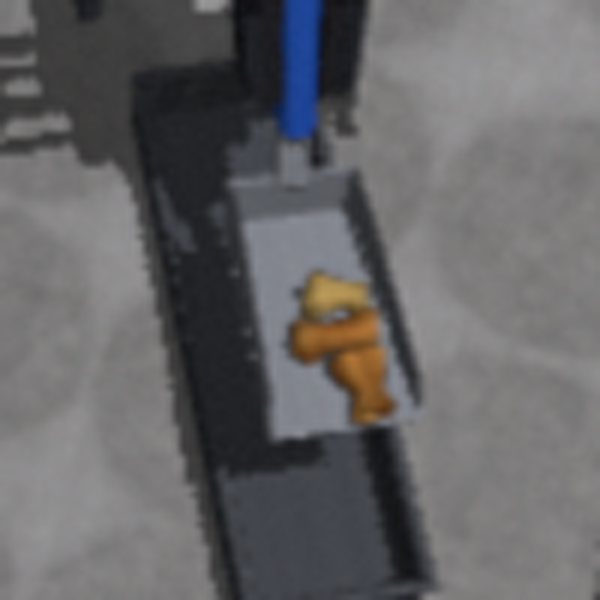

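```bash
python3 - <<'E'
from h import *
yaw=.452;up=np.load("up.npy");rear=np.array([-48.,0,0]);lip=np.array([50.,0,0])
Y=-1.2; h=np.array([np.cos(Y),np.sin(Y),0]); l=np.array([-h[1],h[0],0]); cup=np.array([548.7,2,0])
L=cup-10*h-4*l+[0,0,68]
P=[tcp_for(up,rear,yaw,-.3),tcp_for(L+[0,0,70],lip,Y,-.3),tcp_for(L,lip,Y,0)]
for p in P: assert inverse_kinematics(*p) is not None
move_l(*P[0],speed=30)
move_l(*P[1],speed=80); st("over")
arc(L+[0,0,40],lip,Y,-.3,-.1,1,70)
move_l(*tcp_for(L,lip,Y,-.05),speed=60); st("low")
snap("pre",cup+[0,0,60],half=(33,50),z=6)
E
```

```text
over t 21.67 tcp [496.1 126.2 172.3] F [-0.2 -0.8 -2. ] gap 13.7 ff 50.0
low t 22.74 tcp [500.7 114.6 132.1] F [ 0.3 -0.2 -2.3] gap 13.8 ff 50.0
```

View pics/pre.png

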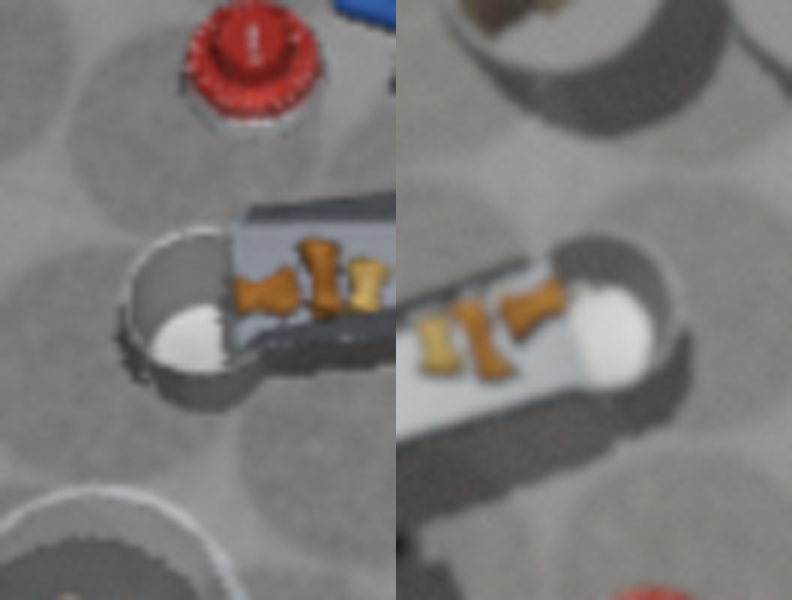

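```bash
python3 - <<'E'
from h import *
lip=np.array([50.,0,0]); Y=-1.2; h=np.array([np.cos(Y),np.sin(Y),0]); l=np.array([-h[1],h[0],0]); cup=np.array([548.7,2,0])
L=cup-10*h-4*l+[0,0,68]; np.save("L.npy",L)
arc(L,lip,Y,-.05,1.15,12,60); sleep(.3); st()
snap("pour",cup+[0,0,60],half=(33,50),z=6)
E
```

```text
t 27.54 tcp [548.3  -7.4 196.5] F [-0.3  0.3 -1.7] gap 13.7 ff 50.0
```

View pics/pour.png

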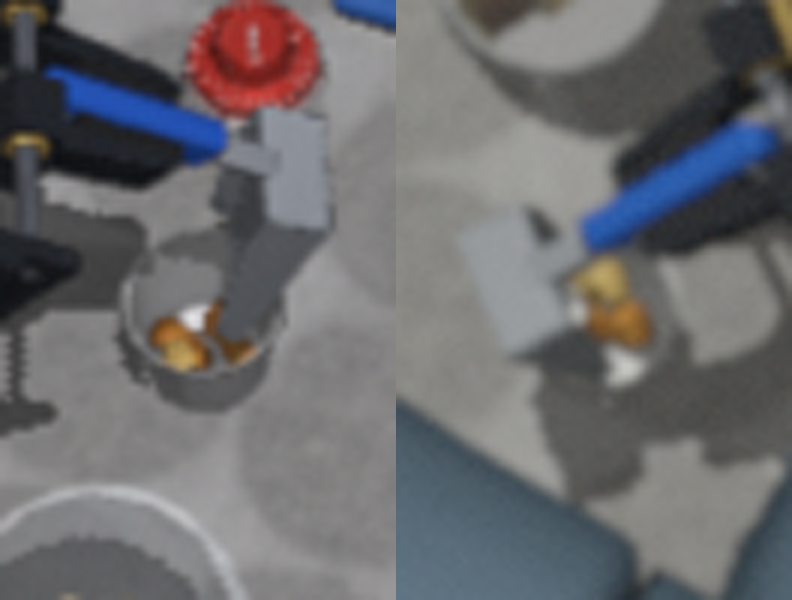

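```bash
cat > ret.py <<'E'
from h import *
lip=np.array([50.,0,0]);Z0=np.zeros(3); Y=-1.2; yaw=.452; L=np.load("L.npy"); org=np.load("org0.npy"); u=np.array([np.cos(yaw),np.sin(yaw),0])
arc(L+[0,0,45],lip,Y,1.15,1.05,1,80)
arc(L+[0,0,70],lip,Y,1.05,0,4,110); st("level")
D=org+u*12
move_l(*tcp_for(D+[0,0,75],Z0,yaw,0),speed=85); st("above")
move_l(*tcp_for(D+[0,0,25],Z0,yaw,0),speed=100)
move_l(*tcp_for(D+[0,0,1.0],Z0,yaw,0),speed=40); s=st("in")
if s["force"][2]<8:
    command_gripper(50); st("open")
    q=toolq(yaw); t,_=tcp_for(D,Z0,yaw,0); move_l(t-q.apply([0,0,75]),speed=150); st("clear")
E
python3 ret.py; python3 - <<'E'
from h import *
C={n:get_image(n) for n in("scene","top")}
uv={}
for n,o in(("scene",(130,160)),("top",(385,155))):
    p=C[n]; im=cv2.imread(f"pics/{n}0.png"); g=cv2.cvtColor(im,cv2.COLOR_BGR2GRAY)
    # search dark blob surrounded by ring
    c=np.round(proj(p,[540,-266,79])[0]).astype(int); w=g[c[1]-25:c[1]+25,c[0]-25:c[0]+25]
    k,lab,stt,ce=cv2.connectedComponentsWithStats((w<75).astype(np.uint8))
    print(n,c,[(stt[j].tolist(),(ce[j]+c-25).round(1).tolist()) for j in range(1,k) if stt[j][4]>15])
E
```

```text
level t 30.28 tcp [502.3 110.9 207.5] F [ 0.6 -0.1 -1.3] gap 13.6 ff 50.0
above t 32.18 tcp [449.6 159.1 148. ] F [-0.   0.2 -1.1] gap 13.9 ff 50.0
in t 33.58 tcp [449.5 159.4  73.7] F [-0.   0.4 -0.4] gap 13.9 ff 50.0
open t 34.27 tcp [449.2 159.4  73.6] F [ 0.6 -0.2  0.1] gap 49.9 ff 0.0
clear t 34.91 tcp [431.6 150.9 144.7] F [ 0.1 -0.1  0.4] gap 50.2 ff 0.0
scene [158 183] [([1, 11, 47, 39, 676], [160.2, 194.6]), ([17, 24, 12, 11, 100], [155.4, 187.2])]
top [409 186] [([16, 3, 11, 5, 19], [404.2, 165.3]), ([7, 13, 18, 27, 164], [398.2, 188.8]), ([21, 16, 11, 11, 97], [410.0, 181.8]), ([22, 21, 24, 26, 138], [419.4, 197.1])]
```

```bash
python3 - <<'E'
from h import *
p=get_image("scene");q=get_image("top")
X,e=tri(p,(155.4,187.2),q,(410.0,181.8)); print("seat",X.round(1),round(e,1), atz(p,(155.4,187.2),79).round(1),atz(q,(410,181.8),79).round(1))
np.save("seat.npy",X)
cup=np.array([548.7,2,0])
for fl in(1,-1):
    o=R.from_matrix(np.c_[[fl,0,0],[0,-fl,0],[0,0,-1]]).as_quat()
    print(fl,np.round(inverse_kinematics(cup+[0,0,38],o),2),np.round(inverse_kinematics([X[0],X[1],117],o),2))
E
```

```text
seat [ 551.6 -269.4   74.3] 0.7 [ 553.7 -266.9   79. ] [ 550.5 -268.4   79. ]
1 [-0.21  0.39  1.8  -0.    0.95  1.36] [-0.65  0.39  1.6  -0.    1.15  0.92]
-1 [-0.21  0.39  1.8  -0.    0.95 -1.78] [-0.65  0.39  1.6  -0.    1.15 -2.22]
```

```bash
python3 - <<'E'
from h import *
cup=np.array([548.7,2,0]); o=R.from_matrix(np.c_[[-1,0,0],[0,1,0],[0,0,-1]]).as_quat()
s=read_state(); move_l(s["tcp_pos"]+[0,0,50],speed=150)
command_gripper(88)
move_pose(cup+[0,0,120],o); st("hover")
move_l(cup+[0,0,39],speed=90); st("at")
command_gripper(0,45); s=st("grip")
if s["finger_gap"]>50:
    move_l(cup+[0,0,60],speed=60); st("lift"); move_l(cup+[0,0,165],speed=130); s=st("up")
    move_l([552,-267.7,165],speed=130); st("over")
    move_l([552,-267.7,97+10+39],speed=80); s=st("near")
    snap("near",[552,-267.7,107],half=(33,50),z=6)
E
```

```text
hover t 37.12 tcp [548.1   2.7 119.9] F [-0.5  1.   0.3] gap 88.1 ff 0.0
at t 38.17 tcp [549.3   1.9  39.6] F [-0.3  0.9  0.1] gap 87.8 ff 0.0
grip t 38.67 tcp [549.    2.   39.4] F [-0.1  1.   3.1] gap 63.6 ff 44.5
lift t 39.17 tcp [548.9   1.9  60.4] F [-0.3  0.1 -1.7] gap 63.5 ff 44.7
up t 40.13 tcp [548.    2.1 164. ] F [-0.6  0.3 -1.6] gap 63.7 ff 44.7
over t 42.36 tcp [ 552.1 -267.1  165. ] F [ 0.6 -0.3 -0.7] gap 63.1 ff 44.7
near t 42.74 tcp [ 551.4 -267.2  144.7] F [ 0.   0.1 -0.9] gap 63.8 ff 44.7
```

View pics/near.png

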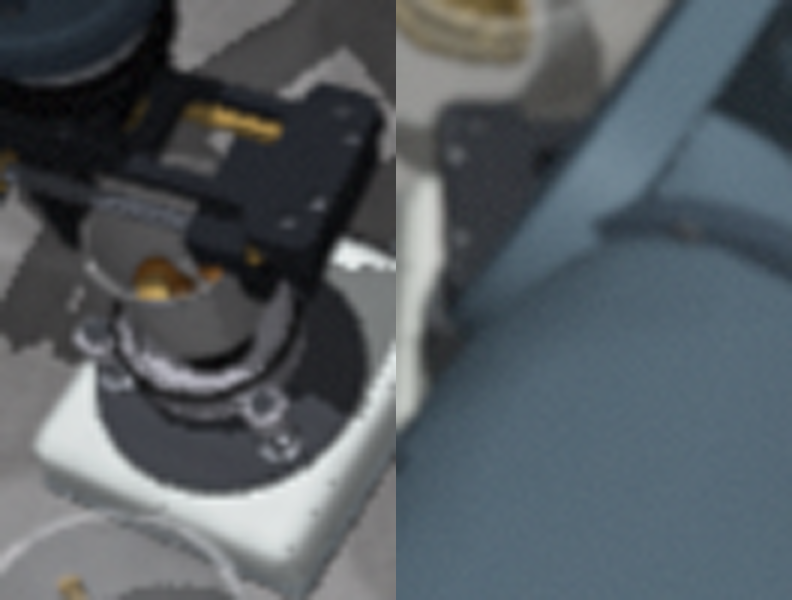

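```bash
python3 - <<'E'
from h import *
command_gripper(0,58)
x=np.array([552,-267.7]); z=146.
while z>98:
    z-=4 if z>122 else 1.5
    move_l([*x,z],speed=40)
    F=np.mean([read_state()["force"] for _ in range(4)],0); s=read_state()
    print(z,s["tcp_pos"].round(1),F.round(1),round(s["finger_gap"],1))
    for k in(0,1):
        if abs(F[k])>3: x[k]+=np.clip(F[k]*.12,-1.2,1.2)
    if F[2]>24: break
    if z>112 and F[2]>16: print("early"); break
st()
E
```

```text
142.0 [ 551.8 -267.5  141.6] [ 0.6  0.3 -0.7] 63.3
138.0 [ 551.8 -267.5  137.6] [-0.1  0.3 -1.9] 63.4
134.0 [ 551.8 -267.5  133.6] [-0.3  0.5 -1.7] 63.3
130.0 [ 551.8 -267.5  129.6] [-0.2  0.4 -1.6] 63.6
126.0 [ 551.8 -267.5  125.6] [-0.4 -0.1 -1.2] 63.4
122.0 [ 551.8 -267.6  121.6] [ 0.   0.1 -0.2] 63.0
120.5 [ 552.  -267.7  120.4] [-0.1 -1.  -1.2] 63.3
119.0 [ 552.  -267.7  118.9] [ 0.7 -1.5 -0.8] 63.1
117.5 [ 552.3 -267.8  118.3] [-0.9  2.2  4.6] 63.3
116.0 [ 552.3 -267.9  116.8] [-1.5  2.5  3.9] 63.2
114.5 [ 552.3 -267.8  115.4] [-2.7  1.5  7.2] 63.5
113.0 [ 552.3 -267.9  114.1] [-2.3  1.7  8.4] 63.6
111.5 [ 552.3 -267.9  112.8] [-2.8  2.8  9.7] 63.4
110.0 [ 552.4 -267.9  111.4] [-4.1  2.9  9.6] 63.2
108.5 [ 552.2 -267.8  110.2] [-2.4  2.7 10.5] 63.0
107.0 [ 552.2 -267.9  108.8] [-3.5  2.8 11.1] 63.2
105.5 [ 552.3 -267.8  108.3] [-3.3  5.  15.7] 63.8
104.0 [ 552.4 -267.8  108.2] [-6.8  4.8 23.4] 63.2
102.5 [ 552.4 -267.8  108.2] [-6.8  5.4 28.5] 63.2
 t 47.81 tcp [ 552.4 -267.8  108.2] F [-6.8  5.4 28.5] gap 63.2 ff 55.8
```

```bash
python3 - <<'E'
from h import *
sleep(.5); s=st()
i=get_image("scene"); m=cv2.inRange(cv2.cvtColor(i["img"],cv2.COLOR_BGR2HSV),(105,120,60),(130,255,255)); n,l,a,c=cv2.connectedComponentsWithStats(m)
print([(a[k].tolist(),c[k].round(0)) for k in range(1,n) if a[k][4]>40], proj(i,np.load("org0.npy")+scoopR(.452).apply([-52,0,88])).round(0))
for b in("bone_0_mid","bone_1_mid","bone_2_mid"): print(b,[(round(d["score"],2),np.round(d["location"]).tolist()) for d in spot_in(b,i)], proj(i,[552,-268,90])[0].round(0))
if s["force"][2]>18: print(job_done())
E
```

```text
t 48.31 tcp [ 552.4 -267.8  108.2] F [-6.3  5.3 29.6] gap 62.9 ff 55.8
[([281, 167, 17, 8, 82], array([289., 170.])), ([328, 180, 8, 27, 156], array([331., 194.])), ([397, 251, 72, 62, 2636], array([433., 282.]))] [[331. 194.]]
bone_0_mid [] [154. 184.]
bone_1_mid [] [154. 184.]
bone_2_mid [] [154. 184.]
the job is handed in; nothing more can be done
None
```

The job is handed in at about 48 s of the 69 s allowed: the bone ends (at least two clearly seen in the cup, all three as far as I could see) were tipped from the scoop, the scoop is back in the mould, and the gripper is holding the cup about 10 mm down on the cradle's lower stop with about 29 N; the final check for bones in the cup found nothing, so their being inside rests on the picture taken just before I lowered it.

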